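# Free the joist rocker and hold it at the gauge mark

## Task

Draw the lock pin out of the rocking joist stand and lay it in the notch at the side of the stand. Then push the free, lighter end of the rocking joist down until the dial's swinging pointer comes to rest on the index mark, and finish while still holding the joist there with the fingers, the pointer still and on the mark. Leave the other things on the worktop where they are.

Things in the scene. Friction and masses are not known exactly. Their poses are not given: they have to be found in the camera images.
- stand: Fixed wooden stand; origin on the worktop under its stud, x away from the robot at yaw 0, y left along the joist. Base x -85..65, y -115..135, 12 mm thick. Stud block x -30..50, y -35..35, up to z 96 mm, with a level blind bore 15 mm wide, 65 deep, opening to -x at y 0, z 80 mm. Axle of the rocker along x at y 0, z 125 mm. Notch block at the left front.
- notch (a point): Middle of the parked shank's axis in the side notch, at stand (-50, 95, 46) mm. The notch is an open-topped channel along stand x: x -75..-25 mm, 17 mm wide, floor at z 40 mm, flared mouth up to z 68 mm. The shank lies down in it, the knob sticks out in front (-x).
- pin: Loose lock pin, 70 g; origin on its axis at the collar's shoulder, x along the steel shank (12 mm diameter, x 0..70 mm). Collar 20 mm diameter (x -4..0), neck 12 mm (-16..-4), round black knob 24 mm (-50..-16). Starts near level in the bore at stand (-47, 0, 79), knob to -x. Pull 75 mm along stand -x to free it; it drags up to about 10 N. The joist then swings left end down.
- pin_mid (a point): On the pin's axis, 35 mm along the shank from the shoulder (middle of the shank).
- pin_knob (a point): On the pin's axis, middle of the knob, 33 mm in front of the shoulder: the place to grip, fingers either side.
- rocker: Rocking part, 0.4 to 0.6 kg, origin on the axle at stand (20, 0, 125) mm. Pine joist 40 x 360 x 30 mm along y, underside 5 mm above the axle; counterweight under its left end; dial of 70 mm radius facing -x, centre 107 mm above the axle, clear front at x 0; strap in front with the pin's hole. Turns from 12 deg left end down (rest, unpinned) to 25 deg right end down; falls back if let go.
- press_pad (a point): Top centre of the flat steel pad, 32 mm diameter, on the right (-y) light end of the joist, 163 mm from the axle and 37 mm above it: the place to push down, with about 2 to 3 N.
- pointer (a joint): Angle of the pendulum pointer on the dial, rad, 0 = along the dial's upright. It hangs by gravity with its needle pointing up, so at rest it equals the tilt of the joist, positive with the right (-y) end down. It swings for about 1.5 s after a movement, period about 0.4 s.
- mark (a joint): Angle at which the index mark is set on the dial, rad, counted as the pointer's (-0.10 to 0.33); it does not change. The pointer is on the mark when both angles are equal.
- pointer_tip (a point): Tip of the dark needle, 56 mm from the dial's centre.
- mark_tip (a point): Inner end of the index mark, a dark block 8 mm wide on the dial's rim, 56 mm from the dial's centre, in the plane of the needle.
- loop (a point): Obstacle, part of the room: middle of the lower edge of a white tubular loop that hangs over the left front edge of the worktop, in the plane x 0.37 to 0.41 m, 220 mm wide along y, from here up to a beam 0.84 m above the worktop. On the right hoses hang lower than 0.85 m (y below -0.4 m). Keep the arm clear of both.
- screw_jar: Bystander: jar with a lid, 66 mm wide, 97 mm high; origin under its centre.
- tape: Bystander: tape measure 35 x 92 x 61 mm; origin under its centre.
- offcut_small: Bystander: pine offcut 40 x 90 x 20 mm lying flat; origin under its centre.
- tin: Bystander: round tin 77 mm wide, 77 mm high; origin under its centre.
- masking: Bystander: roll of tape 103 mm wide, 25 mm high, lying flat; origin under its centre.

How it is judged (in metres and radians):
On the way, in this order (a step that is already met when the one before it is completed fails the run):
1. the pin is drawn clear of the bore and strap (x of pin_mid in the frame of stand below -0.06 m and contact force between pin and stand below 0.05 N and contact force between pin and rocker below 0.05 N), for 0.05 s.
2. the pin lies in the side notch, let go (x of pin_mid in the frame of stand between -0.066 and -0.026 m and y of pin_mid in the frame of stand between 0.087 and 0.103 m and z of pin_mid in the frame of stand below 0.052 m and x of pin_knob in the frame of stand below -0.08 m and angle between the x axis of pin and the x axis of stand, either way round below 0.2 rad and contact force between the fingers and pin below 0.1 N), for 0.3 s.
At the end, for the whole second after the job is handed in: Pin let go in the side notch, knob in front (within 8 mm sideways, 20 mm lengthways, 11 degrees); fingers hold the joist with over 0.5 N; pointer and joist still, pointer tip within 4 mm of the middle of the mark, through the last second (all of step 2 and distance between pointer_tip and mark_tip below 0.004 m and velocity of joint pointer between -0.25 and 0.25 rad/s and angular speed of rocker below 0.1 rad/s and contact force between the fingers and rocker above 0.5 N); the arm keeps its last pose, push and grip.
It fails at once if the screw jar is pushed more than 30 mm from its place (distance of screw_jar from where it was at the start of the episode above 0.03 m).
It fails at once if the tape measure is pushed more than 30 mm from its place (distance of tape from where it was at the start of the episode above 0.03 m).
It fails at once if the small offcut is pushed more than 30 mm from its place (distance of offcut_small from where it was at the start of the episode above 0.03 m).
It fails at once if the paint tin is pushed more than 30 mm from its place (distance of tin from where it was at the start of the episode above 0.03 m).
It fails at once if the roll of masking tape is pushed more than 30 mm from its place (distance of masking from where it was at the start of the episode above 0.03 m).
It also fails if it takes over 64 s, if anything falls off the work surface, if the arm or the gripper's body presses on something with over 40 N, if the wrist force passes 120 N, or if a joint passes its speed limit or range.

## Robot

A 7-joint arm with a two-finger parallel gripper is mounted at the origin on a cart in front of the work surface, level with it; the furniture and walls round the work are solid. World frame = base frame: x ahead of the robot, y to its left, z up, the work surface at z = 0. Lengths are in m, angles in degrees, forces in N, time in s.
With the tool pointing down it reaches from about 0.35 to 0.775 m from the base axis. Payload 3.1 kg.
Tool frame: the origin (TCP) lies on the centre line of the jaws, within the pads' length; the fingertips stand 17 mm ahead of it and the grasp point (between the pads) lies 2 mm behind it (robot.tip_reach is the distance from the TCP to the fingertips, in m); z points along the fingers, y is the line along which they close (so a half turn about z gives the same grasp; the last joint's range is limited). The gripper opens to 85 mm and grips with 20 to 120 N. Pads are 22 mm wide; open, the fingers measure 114 mm over their backs; the gripper's body (76 mm by 85 mm) begins 54 mm behind the grasp point. The pads swing forward as they close: fully open they stand 13 mm farther back than shut.
Start: joints at [-74.124, 17.813, 0.802, 86.603, -0.252, 75.585, -1.558], TCP at [0.172, 0.522, 0.248] pointing down, gripper open.
Joint ranges: [-154.91, 154.91], [-16.99, 109.72], [-72.82, 74.43], [7.12, 147.25], [-82.49, 262.49], [11.32, 116.49], [-174.64, 174.64]. Speed limits (degrees/s): [159.86, 159.86, 180, 180, 180, 180, 180].

## Interface

Orientations are given as [roll, pitch, yaw] about the fixed x, y, z axes, in that order (R = Rz(yaw) Ry(pitch) Rx(roll)).
In Python, from station import robot, fingers, vision, workorder, recognise gives the robot as it stands. Calls block until the motion is done:
- robot.move_to(position, orientation): joint-space move of the TCP to a pose.
- robot.line_to(position, orientation=None, velocity=0.15, f_stop=None): straight line of the TCP; orientation=None keeps the orientation; velocity is the mean speed in m/s. With f_stop (N) it stops when the force on the tool has changed by that much, and returns True; else False.
- robot.move_j(angles): joint-space move.
- fingers.gripper_to(opening, force=None): opening from 0.0 (shut) to 1.0 (fully open); force is the grip in N (None keeps the last); returns when the fingers have stopped.
- robot.pause(seconds).
- robot.inverse_kinematics(position, orientation): joint angles nearest the present ones, or None.
- vision.grab_frame(name): name is "side" or "top"; returns the picture (384x512x3 uint8, red, green, blue); there is no depth.
- vision.calibration(name): a dict with "mtx" (3x3 intrinsics, pixels), "k1" (the pictures are not rectified: a ray, as slopes to the right and down, at radius r is drawn at 1 + k1 r^2 times it, then the intrinsics apply), "extrinsics" (4x4, takes a point from world to camera coordinates). Camera axes: x right, y up, looking along -z (the intrinsics and any distortion apply to the point x, -y, -z); pixel columns grow to the right and rows downward; lengths in m; the calibration is good to about 2 mm. A picture is of the moment at which its call begins. calibration takes no time and is no camera call.
A pose or a line that the arm cannot do raises robot.PlanningError and nothing moves.
- workorder.close_job(): hands the job in; it is judged then, once.
Trained networks look in the newest picture that a camera, given by its name, has taken for a name from the list of things; names that differ only in an ending like _2 or _b are one class to them, and where a whole thing is asked for, a point or a joint stands for the part that bears it (a point fixed in the world has none). Each returns a list of dicts, best first, with "p" (0 to 1); they miss things now and then, are a little off and sometimes report something else, mostly with a low value. They report only what shows in the picture. A call takes as long as a camera call.
- recognise(label, camera): "rect" ([centre column, centre row, width, height] in pixels, round what is visible of it).
Readings, each from a call of its own:
- robot.current_time_s(): time.
- robot.current_joint_positions(): joint angles.
- robot.current_dq(): joint speeds.
- robot.current_joint_torque(): joint torques, N m.
- robot.current_tool_pos(): TCP position.
- robot.current_eef_rot(): TCP orientation.
- robot.current_contact_force(): force on the tool from outside, world axes, zero at the start.
- robot.current_torque(): the same for the moment, N m.
- robot.current_finger_gap(): opening from 0.0 (shut) to 1.0 (fully open).
- robot.current_gripper_force(): force on a finger pad.
Only numpy, scipy, OpenCV 4.12 (cv2) and the standard library are available. Lean on these libraries where they do the work, as an engineer would, in place of code of your own. Each camera call takes 0.05 s, during which the arm holds its last target. There are 200 camera calls.

## Working session

There is one attempt and no reset: what is moved stays moved. The work goes in short steps, each a Python script; the robot and the scene stay as the last script left them, time stands still between calls to the robot, and variables do not carry over. Pictures are saved under pics/ and viewed, at most 10 in all, crops included, and the job is handed in when it is done.

```bash
ls; mkdir -p pics; cat > h.py <<'E'
import numpy as np, cv2
from station import robot, fingers, vision, workorder, recognise
def grab(n,f=None):
    im=vision.grab_frame(n)
    if f: cv2.imwrite('pics/'+f,im[:,:,::-1])
    return im
def proj(n,P):
    c=vision.calibration(n);P=np.atleast_2d(P);E=np.array(c['extrinsics'])
    q=P@E[:3,:3].T+E[:3,3]; s=np.c_[q[:,0],-q[:,1]]/(-q[:,2:3])
    s=s*(1+c['k1']*(s**2).sum(1,keepdims=True)); M=np.array(c['mtx'])
    return s@M[:2,:2].T+M[:2,2]
def ray(n,uv):
    c=vision.calibration(n);M=np.array(c['mtx']);E=np.array(c['extrinsics'])
    d=np.linalg.solve(M,[*uv,1])[:2]; s=d.copy()
    for _ in range(20): s=d/(1+c['k1']*(s@s))
    v=E[:3,:3].T@np.array([s[0],-s[1],-1]); o=-E[:3,:3].T@E[:3,3]
    return o,v/np.linalg.norm(v)
E
python3 - <<'E'
from h import *
for n in('side','top'):
    grab(n,n+'0.png')
    c=vision.calibration(n);E=np.array(c['extrinsics']);print(n,-E[:3,:3].T@E[:3,3],-E[2,:3],c['mtx'],c['k1'])
    for l in('stand','notch','pin','pin_knob','rocker','press_pad','pointer_tip','mark_tip','loop','screw_jar','tape','offcut_small','tin','masking'):
        print(l,[(np.round(r['rect']).tolist(),round(r['p'],2)) for r in recognise(l,n)[:2]])
print(robot.current_time_s())
E
```

```text
pics
side [0.34685509 0.98572394 0.99668089] [ 0.17081129 -0.8020922  -0.57225135] [[348.80260462   0.         254.20230399]
 [  0.         348.80260462 188.32746884]
 [  0.           0.           1.        ]] 0.01865639510784899
stand [([264.0, 218.0, 37.0, 91.0], 0.81), ([236.0, 201.0, 13.0, 21.0], 0.59)]
notch []
pin []
pin_knob []
rocker [([263.0, 214.0, 34.0, 78.0], 0.65)]
press_pad []
pointer_tip []
mark_tip []Traceback (most recent call last):
  File "<stdin>", line 6, in <module>
ValueError: it knows: mark, mark_tip, masking, notch, offcut_small, pin, pin_knob, pin_mid, pointer, pointer_tip, press_pad, rocker, screw_jar, stand, tape, tin
```

```bash
python3 - <<'E'
from h import *
for n in('side','top'):
    grab(n,n+'0.png')
    c=vision.calibration(n);E=np.array(c['extrinsics']);print(n,-E[:3,:3].T@E[:3,3],-E[2,:3],c['mtx'][0])
    for l in('stand','notch','pin','pin_mid','pin_knob','rocker','press_pad','pointer_tip','mark_tip','screw_jar','tape','offcut_small','tin','masking'):
        print(l,[(np.round(r['rect'],1).tolist(),round(r['p'],2)) for r in recognise(l,n)[:2]])
print(robot.current_time_s())
a,b=[cv2.imread(f'pics/{n}0.png') for n in('side','top')]
cv2.imwrite('pics/both.png',np.hstack([a[:,112:],b[:,:]])[:, :912] if 0 else np.hstack([cv2.resize(a,(400,300)),cv2.resize(b,(400,300))]))
E
```

```text
side [0.34685509 0.98572394 0.99668089] [ 0.17081129 -0.8020922  -0.57225135] [348.80260462   0.         254.20230399]
stand [([264.9, 220.2, 33.5, 89.8], 0.71)]
notch [([261.9, 218.8, 36.6, 89.1], 0.8)]
pin []
pin_mid [([235.1, 199.8, 17.9, 22.5], 0.23)]
pin_knob [([263.2, 213.8, 33.3, 72.4], 0.54)]
rocker [([261.6, 213.2, 32.8, 81.8], 0.68)]
press_pad [([262.9, 212.8, 35.9, 71.4], 0.59)]
pointer_tip []
mark_tip []
screw_jar [([226.2, 233.6, 16.4, 25.1], 0.8)]
tape [([270.2, 309.8, 28.0, 21.3], 0.89)]
offcut_small [([229.5, 313.1, 29.6, 27.9], 0.72)]
tin [([235.4, 200.9, 11.7, 17.4], 0.79)]
masking []
top [ 0.43970701 -0.04828041  1.85528248] [ 0.07195867 -0.00104332 -0.99740707] [375.0267726    0.         254.39637623]
stand [([258.0, 199.8, 79.0, 32.8], 0.61)]
notch [([259.5, 197.9, 80.7, 30.2], 0.91)]
pin [([258.0, 209.4, 4.7, 11.1], 0.38)]
pin_mid []
pin_knob [([258.3, 206.6, 3.0, 6.0], 0.42)]
rocker [([259.8, 193.8, 82.8, 20.9], 0.84)]
press_pad [([258.1, 192.4, 84.1, 20.7], 0.95)]
pointer_tip []
mark_tip []
screw_jar [([243.7, 162.4, 12.2, 9.8], 0.43)]
tape [([186.6, 211.4, 14.9, 20.6], 0.45)]
offcut_small [([181.4, 186.3, 20.6, 8.4], 0.62)]
tin [([296.4, 162.9, 18.1, 12.6], 0.69)]
masking [([348.1, 204.1, 21.0, 8.3], 0.64)]
1.95
```

View pics/side0.png

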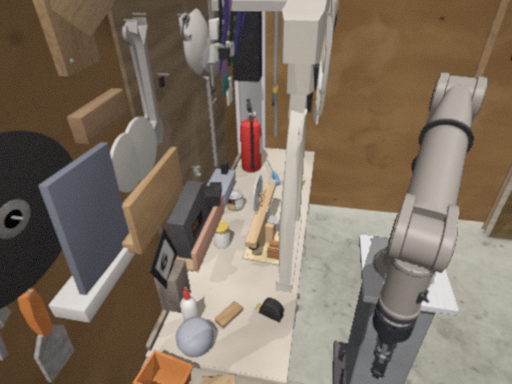

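View pics/top0.png

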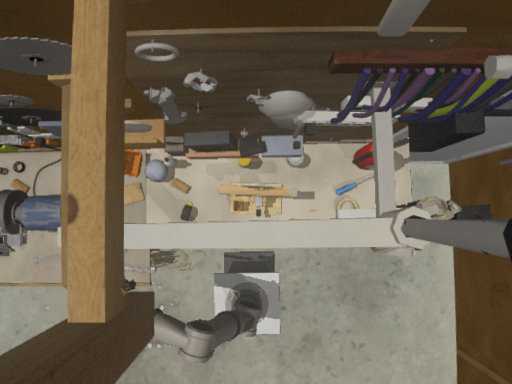

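```bash
python3 - <<'E'
from h import *
a,b=[cv2.imread(f'pics/{n}0.png') for n in('side','top')]
A=cv2.resize(a[165:305,225:315],None,fx=4.2,fy=4.2,interpolation=cv2.INTER_CUBIC)
B=cv2.resize(b[175:225,210:306],None,fx=4.2,fy=4.2,interpolation=cv2.INTER_CUBIC)
C=np.zeros((588,800,3),np.uint8);C[:A.shape[0],:A.shape[1]]=A;C[:B.shape[0],390:390+B.shape[1]]=B[:,:410]
cv2.imwrite('pics/crop.png',C)
# guess
for u in [(231,212),(281.5,212),(231,190)]:
    o,v=ray('top',u);print(u,(o+v*(0.012-o[2])/v[2]).round(3))
for u in [(258,212),(258,206)]:
    o,v=ray('top',u);print(u,(o+v*(0.08-o[2])/v[2]).round(3))
E
```

```text
(231, 212) [0.447 0.067 0.012]
(281.5, 212) [ 0.442 -0.181  0.012]
(231, 190) [0.555 0.065 0.012]
(258, 212) [ 0.444 -0.065  0.08 ]
(258, 206) [ 0.472 -0.065  0.08 ]
```

View pics/crop.png

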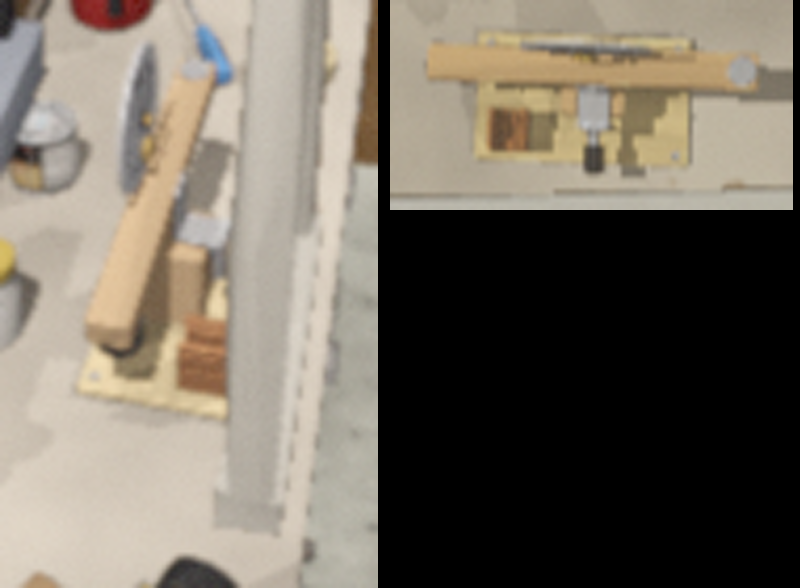

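```bash
cat >> h.py <<'E'
def S2W(s,p):
    c,n=np.cos(s[2]),np.sin(s[2]);p=np.atleast_2d(p)
    return np.c_[s[0]+c*p[:,0]-n*p[:,1], s[1]+n*p[:,0]+c*p[:,1], p[:,2]]
E
python3 - <<'E'
from h import *
from scipy.optimize import least_squares
t=lambda x,y:((x-390)/4.2+210-.4,y/4.2+175-.4)
s=lambda x,y:(x/4.2+225-.4,y/4.2+165-.4)
T=[((65,135,12),t(478,34)),((65,-115,12),t(691,40)),((-85,135,12),t(476,157)),((-85,-115,12),t(688,166)),((-97,0,82),t(595,172)),((20,-163,162),t(741,71)),((-30,0,96),t(594,127))]
S=[((65,135,12),s(78,392)),((20,-163,162),s(197,70)),((0,180,130),s(131,348)),((40,180,160),s(88,326))]
def f(v):
    return np.r_[(proj('top',S2W(v,np.array([p for p,_ in T])/1e3))-[u for _,u in T]).ravel(),(proj('side',S2W(v,np.array([p for p,_ in S])/1e3))-[u for _,u in S]).ravel()]
r=least_squares(f,[.53,-.06,0],loss='soft_l1');v=r.x
print(v,np.degrees(v[2]));print(f(v).reshape(-1,2).round(1))
np.save('s.npy',v)
print('knob',S2W(v,[-.08,0,.079]),'notch',S2W(v,[-.05,.095,.046]),'pad',S2W(v,[.02,-.163,.162]))
# loop
for z in(.1,.2,.3,.4):
    print(z,proj('side',[[.39,y,z] for y in(.0,.1,.2,.3)]).round(0).tolist())
E
```

```text
[ 0.52046845 -0.06438472 -0.04540041] -2.6012520149132947
[[-0.1 -0.1]
 [-0.1 -0.2]
 [-0.5  1.1]
 [-0.1  0.3]
 [-1.3  0.8]
 [ 0.7  0. ]
 [-0.7 -2.8]
 [ 0.1 -0.5]
 [-0.8  2.7]
 [ 0.8 -1.6]
 [-0.3 -4.4]]
knob [[ 0.44055088 -0.06075393  0.079     ]] notch [[0.47483153 0.03278663 0.046     ]] pad [[ 0.53305011 -0.22812445  0.162     ]]
0.1 [[299.0, 235.0], [296.0, 254.0], [293.0, 276.0], [290.0, 301.0]]
0.2 [[300.0, 214.0], [298.0, 233.0], [295.0, 254.0], [291.0, 279.0]]
0.3 [[302.0, 191.0], [299.0, 209.0], [296.0, 230.0], [293.0, 254.0]]
0.4 [[304.0, 166.0], [301.0, 183.0], [298.0, 203.0], [294.0, 226.0]]
```

```bash
python3 - <<'E'
from h import *
from scipy.optimize import least_squares
t=lambda x,y:((x-390)/4.2+210-.4,y/4.2+175-.4)
s=lambda x,y:(x/4.2+225-.4,y/4.2+165-.4)
T=[((65,135,12),t(478,34)),((65,-115,12),t(691,40)),((-85,135,12),t(476,157)),((-85,-115,12),t(688,166)),((-97,0,80),t(595,172))]
RT=[((20,-163,37),t(741,71)),((40,180,35),t(428,43)),((0,180,35),t(428,79))]
S=[((65,135,12),s(78,392))]
RS=[((20,-163,37),s(197,70)),((0,180,5),s(131,348)),((40,180,35),s(88,326)),((0,180,35),s(134,330))]
def tilt(P,a):
    P=np.array(P,float)/1e3;c,n=np.cos(a),np.sin(a)  # +a: right (-y) end down
    y,z=P[:,1]*c-P[:,2]*n,P[:,1]*n+P[:,2]*c
    return np.c_[P[:,0],y,z+.125]
def f(v):
    o=[]
    for n,A,B in(('top',T,RT),('side',S,RS)):
        P=np.r_[np.array([p for p,_ in A])/1e3,tilt([p for p,_ in B],v[3])]
        o.append((proj(n,S2W(v,P))-[u for _,u in A+B]).ravel())
    return np.concatenate(o)
r=least_squares(f,[.53,-.06,0,0],loss='soft_l1');v=r.x
print(v,np.degrees(v[2:]));print(f(v).reshape(-1,2).round(1))
np.save('s.npy',v)
print('knob',S2W(v,[-.08,0,.079]),'notch',S2W(v,[-.05,.095,.046]))
for bottom in(285,291):
  g=lambda q:[proj('side',[.39,q[0]+.22,q[1]])[0,1]-bottom,proj('side',[.39,q[0],q[1]])[0,1]-221]
  q=least_squares(g,[.2,.3]).x;print('loop far y, z',q,proj('side',[[.39,q[0],q[1]],[.39,q[0]+.22,q[1]]]))
E
python3 - <<'E'
import sys;sys.path.insert(0,'.')
from h import *
print(robot.inverse_kinematics([.44,-.06,.08],[180,0,-3]),robot.inverse_kinematics([.44,-.06,.08],[180,0,87]),robot.current_eef_rot())
for p in(-20,-30,-45,-60,20,45):print(p,robot.inverse_kinematics([.44,-.06,.08],[180,p,-2.6]))
E
```

```text
[ 0.52102276 -0.06620887 -0.05039782 -0.09318592] [-2.88758243 -5.33916014]
[[ 0.3 -0.4]
 [ 0.3 -0.2]
 [-0.3  0.8]
 [ 0.2  0.3]
 [-1.1  0.7]
 [ 0.5 -0.1]
 [-0.1  0.3]
 [-0.4  0.4]
 [-0.  -1. ]
 [-0.8  0. ]
 [ 0.5  1.3]
 [-0.6 -0.9]
 [-0.5 -0. ]]
knob [[ 0.44112434 -0.06217876  0.079     ]] notch [[0.47587202 0.03118933 0.046     ]]
loop far y, z [0.25589851 0.38123935] [[295.53463524 221.        ]
 [285.57523032 285.        ]]
loop far y, z [0.30726649 0.42411047] [[294.31919399 221.        ]
 [283.12215072 291.        ]]
[-40.25650004  24.04066143  57.48275435 116.94902727 -25.66678955
  52.4757881  -61.85829625] [-38.23279841  22.86860684  54.47822333 116.89840852 -23.72867451
  51.8141803   26.20273014] [1.79995790e+02 2.10580882e-03 1.61739514e+02]
-20 [-40.88878266   7.40494617  51.57979581 134.05062659 -21.44991101
  22.74774169 -64.67643814]
-30 [-60.93362793   6.49249176  73.872895   142.79252053 -63.24222032
  11.78936514 -21.48820224]
-45 None
-60 None
20 [-30.09213766  38.17604357  51.1143062   99.77888738 -23.76957527
  76.50823323 -63.12338859]
45 [-20.15008417  54.96873098  44.25932888  79.29709052 -20.30649671
 102.59285553 -64.67967239]
```

```bash
python3 - <<'E'
from h import *
import numpy as np
v=np.load('s.npy');yaw=np.degrees(v[2])
q=robot.current_joint_positions()
# retract (same heading), then swing round behind the loop plane
h=np.array([.172,.522])/np.hypot(.172,.522)
robot.move_to([*(h*.38),.27],robot.current_eef_rot())
q=np.array(robot.current_joint_positions());print(q.round(1),robot.current_time_s())
q[0]=6; q[6]=q[6]+(-90 if q[6]>0 else 90)
robot.move_j(q.tolist())
print(np.round(robot.current_tool_pos(),3),np.round(robot.current_eef_rot(),1),robot.current_time_s())
y=yaw+180 if abs(robot.current_eef_rot()[2])>90 else yaw
for base in ([-.085,0,.079],[-.165,0,.079],[-.165,.095,.09],[-.123,.095,.046]):
  for p in(0,8,15):
    pp=-p if y==yaw else p
    r=[180,-p,yaw]if y==yaw else [180,p,y]
    s=robot.inverse_kinematics(S2W(v,base)[0].tolist(),r);print(base,r,None if s is None else np.round(s,0).tolist())
for n in('side','top'): grab(n,n+'1.png')
a,b=[cv2.imread(f'pics/{n}1.png') for n in('side','top')]
A=cv2.resize(a[165:240,240:290],None,fx=8,fy=8,interpolation=cv2.INTER_CUBIC)
B=cv2.resize(b[178:203,238:288],None,fx=8,fy=8,interpolation=cv2.INTER_CUBIC)
C=np.zeros((600,800,3),np.uint8);C[:,:400]=A;C[:200,400:]=B
cv2.imwrite('pics/dial1.png',C)
E
```

```text
[-74.3  -3.   -0.  107.4   0.   75.5  -2.6] 2.675
[ 0.377 -0.056  0.27 ] [1.800e+02 1.000e-01 1.715e+02] 4.4583
[-0.085, 0, 0.079] [180, 0, np.float64(177.11241757212244)] [6.0, 16.0, 0.0, 116.0, -0.0, 48.0, 93.0]
[-0.085, 0, 0.079] [180, 8, np.float64(177.11241757212244)] [6.0, 11.0, 0.0, 123.0, -1.0, 38.0, 94.0]
[-0.085, 0, 0.079] [180, 15, np.float64(177.11241757212244)] [6.0, 8.0, 0.0, 129.0, -2.0, 28.0, 95.0]
[-0.165, 0, 0.079] [180, 0, np.float64(177.11241757212244)] [6.0, 7.0, 0.0, 127.0, -0.0, 46.0, 94.0]
[-0.165, 0, 0.079] [180, 8, np.float64(177.11241757212244)] [6.0, 2.0, 1.0, 133.0, -1.0, 36.0, 95.0]
[-0.165, 0, 0.079] [180, 15, np.float64(177.11241757212244)] [6.0, -1.0, 2.0, 139.0, -3.0, 28.0, 97.0]
[-0.165, 0.095, 0.09] [180, 0, np.float64(177.11241757212244)] [-1.0, 7.0, -8.0, 126.0, 1.0, 48.0, 77.0]
[-0.165, 0.095, 0.09] [180, 8, np.float64(177.11241757212244)] [-1.0, 2.0, -10.0, 132.0, 3.0, 39.0, 74.0]
[-0.165, 0.095, 0.09] [180, 15, np.float64(177.11241757212244)] [1.0, -2.0, -13.0, 137.0, 7.0, 30.0, 70.0]
[-0.123, 0.095, 0.046] [180, 0, np.float64(177.11241757212244)] [-1.0, 16.0, -7.0, 123.0, 3.0, 42.0, 77.0]
[-0.123, 0.095, 0.046] [180, 8, np.float64(177.11241757212244)] [-1.0, 11.0, -8.0, 129.0, 6.0, 32.0, 73.0]
[-0.123, 0.095, 0.046] [180, 15, np.float64(177.11241757212244)] [-1.0, 8.0, -9.0, 135.0, 13.0, 22.0, 65.0]
```

View pics/dial1.png

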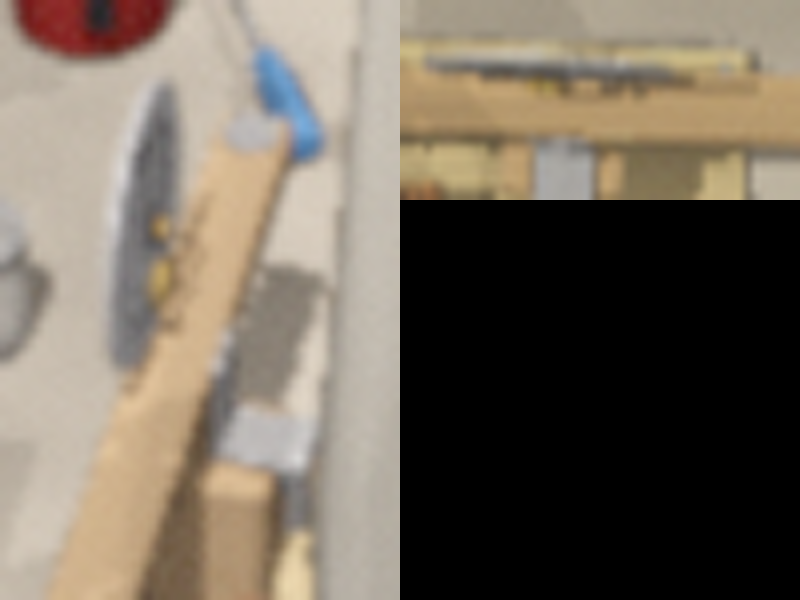

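```bash
python3 - <<'E'
from h import *
v=np.load('s.npy');R=[180,8,np.degrees(v[2])+180]
P=lambda p:S2W(v,p)[0].tolist()
robot.move_to(P([-.10,0,.17]),R)
robot.line_to(P([-.086,0,.077]),velocity=.12)
fingers.gripper_to(0.0,force=60)
print(robot.current_finger_gap(),robot.current_gripper_force(),np.round(robot.current_contact_force(),1),robot.current_time_s())
for n in('side','top'): grab(n,n+'2.png')
b=cv2.imread('pics/top2.png')
cv2.imwrite('pics/z2.png',cv2.resize(b[170:230,215:305],None,fx=7,fy=7,interpolation=cv2.INTER_CUBIC))
E
```

```text
0.25787963789876817 58.578709959983826 [-2.9 -1.5  2.2] 6.6083
```

```bash
python3 - <<'E'
from h import *
v=np.load('s.npy')
P=lambda p:S2W(v,p)[0].tolist()
robot.line_to(P([-.169,0,.077]),velocity=.06)
print(np.round(robot.current_contact_force(),1),robot.current_finger_gap())
robot.line_to(P([-.169,0,.12]),velocity=.1)
robot.pause(.5)
print(np.round(robot.current_contact_force(),1),robot.current_finger_gap(),np.round(robot.current_tool_pos(),3),robot.current_time_s())
for n in('side','top'): grab(n,n+'3.png')
a,b=[cv2.imread(f'pics/{n}3.png') for n in('side','top')]
A=cv2.resize(a[165:315,225:315],None,fx=4,fy=4,interpolation=cv2.INTER_CUBIC)
B=cv2.resize(b[170:240,215:305],None,fx=4.8,fy=4.8,interpolation=cv2.INTER_CUBIC)
C=np.zeros((600,800,3),np.uint8);C[:,:360]=A;C[:B.shape[0],360:360+B.shape[1]]=B
cv2.imwrite('pics/z3.png',C)
E
```

```text
[-0.8  0.5 -0.9] 0.25972674148519664
[ 0.1 -0.2 -0.4] 0.25811972522279863 [ 0.352 -0.058  0.12 ] 9.325
```

View pics/z3.png

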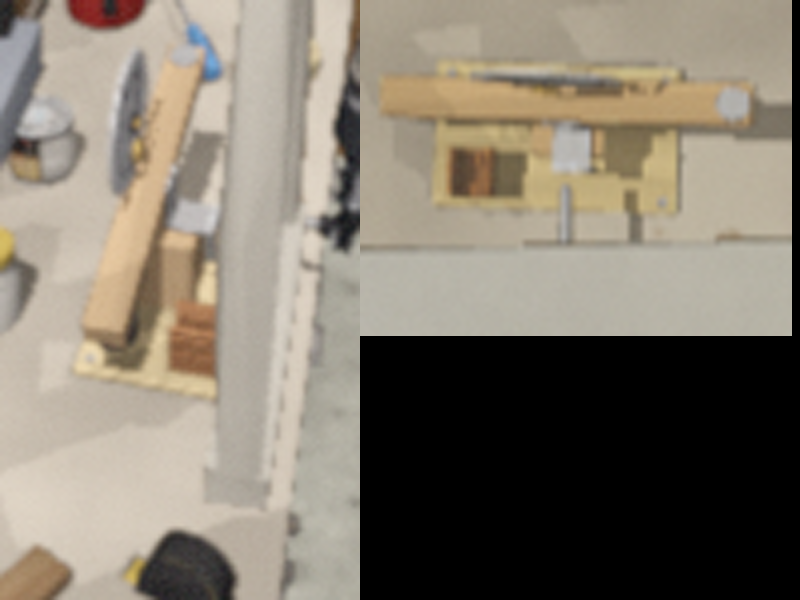

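```bash
python3 - <<'E'
from h import *
v=np.load('s.npy');c=lambda P:((proj('top',S2W(v,P))-[215,170]+.4)*4.8+[360,0]).round(0).tolist()
print('tip',c([-.052,0,.122]),'shank',c([-.09,0,.122]))
print('notch floor ends',c([[-.075,.095,.04],[-.025,.095,.04]]),'edges z68',c([[-.05,.08,.068],[-.05,.11,.068]]))
E
```

```text
tip [[567.0, 177.0]] shank [[566.0, 217.0]]
notch floor ends [[471.0, 199.0], [473.0, 149.0]] edges z68 [[486.0, 174.0], [456.0, 173.0]]
```

```bash
python3 - <<'E'
from h import *
b=cv2.imread('pics/top3.png')
cv2.imwrite('pics/z4.png',cv2.resize(b[194:224,226:266],None,fx=20,fy=20,interpolation=cv2.INTER_CUBIC))
E
```

```text
(no output)
```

View pics/z4.png

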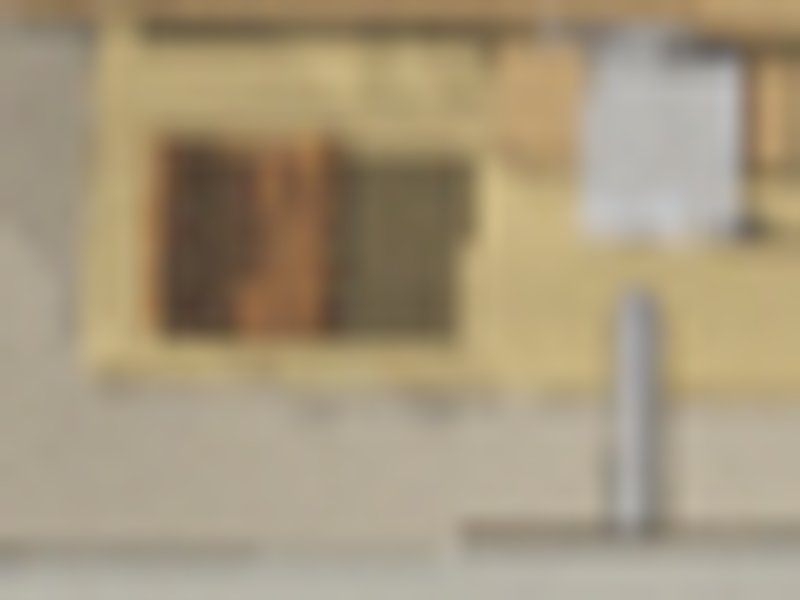

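```bash
python3 - <<'E'
from h import *
v=np.load('s.npy')
P=lambda p:S2W(v,p)[0].tolist()
robot.line_to(P([-.169,.095,.12]),velocity=.12)
robot.line_to(P([-.122,.095,.12]),velocity=.12)
robot.line_to(P([-.122,.095,.075]),velocity=.1)
print(robot.line_to(P([-.122,.095,.0445]),velocity=.03,f_stop=6),np.round(robot.current_tool_pos(),4),np.round(robot.current_contact_force(),1),robot.current_time_s())
for n in('side','top'): grab(n,n+'5.png')
b=cv2.imread('pics/top5.png')
cv2.imwrite('pics/z5.png',cv2.resize(b[194:224,226:266],None,fx=15,fy=15,interpolation=cv2.INTER_CUBIC))
E
```

```text
False [0.4042 0.0348 0.0447] [-0.9  0.2  0.2] 12.675
```

View pics/z5.png

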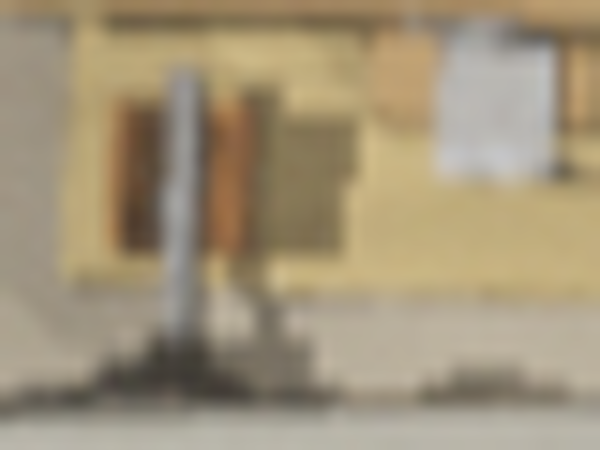

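```bash
python3 - <<'E'
from h import *
v=np.load('s.npy')
P=lambda p:S2W(v,p)[0].tolist()
fingers.gripper_to(0.6)
robot.pause(.2)
robot.line_to(P([-.122,.095,.16]),velocity=.1)
fingers.gripper_to(0.0)
R=[180,8,np.degrees(v[2])+180]
robot.move_to(P([-.14,0.0,.26]),R)   # clear of loop, in front of dial
robot.pause(.6)
print(robot.current_time_s())
for n in('side','top'):
    ims=np.mean([grab(n).astype(float) for _ in range(8)],0); np.save(n+'6.npy',ims)
b=np.load('top6.npy').astype(np.uint8)[:,:,::-1];a=np.load('side6.npy').astype(np.uint8)[:,:,::-1]
A=cv2.resize(a[165:225,245:275],None,fx=10,fy=10,interpolation=cv2.INTER_CUBIC)
B=cv2.resize(b[180:205,236:286],None,fx=10,fy=10,interpolation=cv2.INTER_CUBIC)
D=cv2.resize(b[194:224,226:266],None,fx=10,fy=10,interpolation=cv2.INTER_CUBIC)
C=np.zeros((600,800,3),np.uint8);C[:,:300]=A;C[:250,300:]=B;C[260:560,300:700]=D
cv2.imwrite('pics/z6.png',C)
for t in(-12,):
  a=np.radians(t)
  def rk(p):
    y=p[1]*np.cos(a)-p[2]*np.sin(a);z=p[1]*np.sin(a)+p[2]*np.cos(a);return [p[0]+.02,y,z+.125]
  # dial centre local; angle ang toward +y
  for nm,ang,r in [('ctr',0,0)]+[('a%+.2f'%g,g,.056) for g in(-.21,-.1,0,.1,.2,.33)]:
    w=S2W(v,rk([-.012,r*np.sin(ang),.107+r*np.cos(ang)]))
    ps=proj('side',w)[0];pt=proj('top',w)[0]
    print(nm,((ps-[245,165])*10+4.5).round(0),((pt-[236,180])*10+4.5+[300,0]).round(0))
E
```

```text
16.425
ctr [193. 318.] [477. 126.]
a-0.21 [193. 193.] [476. 118.]
a-0.10 [189. 203.] [462. 118.]
a+0.00 [186. 214.] [449. 118.]
a+0.10 [182. 225.] [436. 118.]
a+0.20 [179. 238.] [423. 117.]
a+0.33 [175. 256.] [408. 117.]
```

View pics/z6.png

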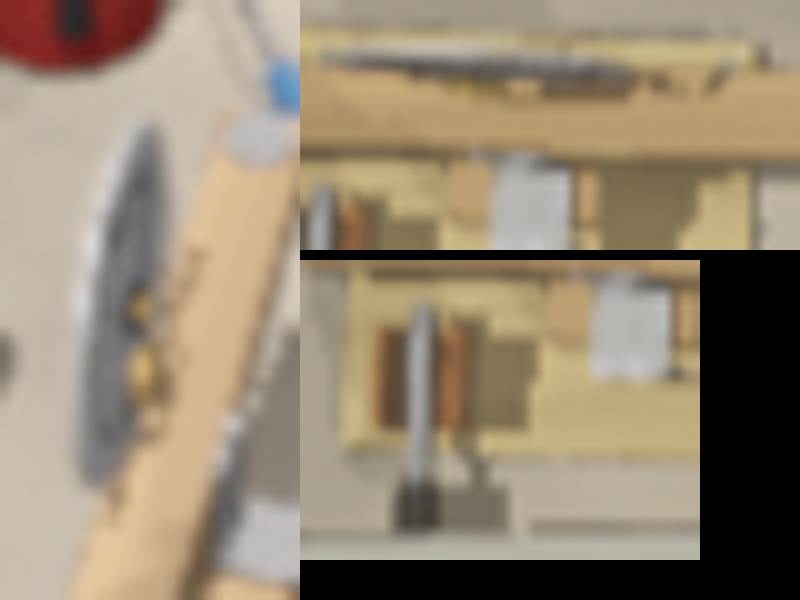

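```bash
cat >> h.py <<'E'
def rk2w(v,P,a):
    P=np.atleast_2d(P);c,n=np.cos(a),np.sin(a)
    return S2W(v,np.c_[P[:,0]+.02,P[:,1]*c-P[:,2]*n,P[:,1]*n+P[:,2]*c+.125])
def unwrap(im,v,a,x=.006,off=(0,0),n='side',A=np.linspace(-.7,.7,141),R=np.linspace(.0,.085,86)):
    AA,RR=np.meshgrid(A,R)
    P=np.c_[np.full(AA.size,x),(RR*np.sin(AA)).ravel(),(.107+RR*np.cos(AA)).ravel()]
    uv=(proj(n,rk2w(v,P,a))+off).astype(np.float32).reshape(*AA.shape,2)
    return cv2.remap(im.astype(np.float32),uv[...,0],uv[...,1],cv2.INTER_CUBIC)
E
python3 - <<'E'
from h import *
v=np.load('s.npy')[:3]
im=np.load('side6.npy');top=np.load('top6.npy')
g=im.mean(2)
# dial hub measured at crop (140,305)
hub=np.array([140-4.5,305-4.5])/10+[245,165]
for x in(0,.005,.01,.015): print(x,proj('side',rk2w(v,[x,0,.107],-.2094))[0]-hub)
np.set_printoptions(linewidth=220)
print('side grey rows 170.., cols 252..266');print(g[176:206,251:264].round(0).astype(int))
print('top');print(top.mean(2)[183:192,238:272].round(0).astype(int))
U=[cv2.resize(np.clip((unwrap(im,v,-.2094,x)-60)*1.6,0,255).astype(np.uint8)[:,:,::-1],(395,290),interpolation=cv2.INTER_NEAREST) for x in(.0,.005,.01,.015)]
cv2.imwrite('pics/u.png',np.vstack([np.hstack(U[:2]),np.hstack(U[2:])]))
E
```

```text
0 [2.19821124 0.87044971]
0.005 [0.89226729 0.69729594]
0.01 [-0.41154955  0.52442778]
0.015 [-1.71324656  0.35184423]
side grey rows 170.., cols 252..266
[[184 183 185 185 186 187 189 189 185 183 187 189 189]
 [182 184 184 185 186 188 191 186 173 167 181 189 189]
 [181 182 184 184 186 190 191 174 146 145 169 187 190]
 [182 183 183 184 188 194 190 157 130 134 161 185 190]
 [184 184 183 186 192 197 179 141 121 127 158 184 191]
 [184 184 185 189 199 198 163 125 110 120 152 181 190]
 [185 186 187 193 203 196 150 111 100 115 148 178 191]
 [185 186 188 196 200 180 132  98  95 114 144 176 191]
 [186 186 190 201 200 162 119 102 102 114 139 173 190]
 [185 187 192 201 194 147 113 112 109 117 139 171 188]
 [186 187 193 192 170 126 107 110 109 121 141 171 187]
 [186 190 198 198 158 111 104 111 107 122 144 171 187]
 [186 190 204 204 151 101 109 114 108 123 144 170 185]
 [185 191 207 208 148 102 117 115 109 124 148 172 178]
 [184 189 203 199 145 115 122 114 109 126 148 170 168]
 [184 190 199 187 137 119 123 114 107 122 142 169 169]
 [185 193 195 167 128 121 119 108 104 125 142 162 162]
 [185 197 
[... 1261 characters left out ...]
152]
 [151 155 151 146 146 145 143 137 124  94  98 100  93  92  90  83  88  89  95 102 105 102  99  96  96  94  88  87 101 102 105 109 121 117]
 [152 157 162 162 163 162 163 161 154 141 143 140 121 112 112 100  98  97 113 139 141 135 101  94  97  94  91  91  97  97  97 107 131 104]
 [150 150 155 160 160 160 160 160 160 159 159 158 149 143 143 127 122 119 114 132 134 129 101  97  98  98  98  98  99  98 105 135 150 134]
 [147 146 145 150 155 155 156 155 154 154 154 154 153 153 151 144 144 142 133 133 134 134 133 132 133 133 134 133 134 133 136 151 153 151]
 [143 142 142 143 147 152 151 147 150 150 150 151 150 150 150 150 150 150 149 149 149 149 149 150 150 151 150 151 150 151 150 152 152 152]]
```

View pics/u.png

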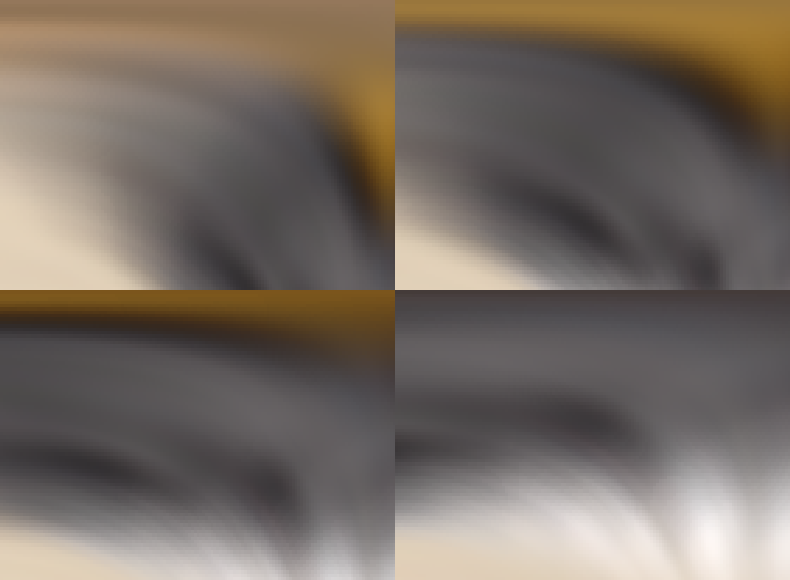

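```bash
cat >> h.py <<'E'
def press_pose(v,a,dz=0.):
    # TCP so that fingertips centre stands on the pad, tool square to the joist; dz along joist normal
    p=rk2w(v,[0,-.163,.037+robot.tip_reach+dz],a)[0]
    return p.tolist(),[180-np.degrees(a),0,np.degrees(v[2])+180]
E
python3 - <<'E'
from h import *
v=np.load('s.npy')[:3]; P=lambda p:S2W(v,p)[0].tolist()
print(robot.tip_reach)
a=-.2094
for t in(a,0,.35):print(np.round(robot.inverse_kinematics(*press_pose(v,t)),0))
robot.line_to(P([-.14,-.2,.30]),velocity=.25)
p,r=press_pose(v,a,.05); robot.move_to(p,r)
robot.pause(.2)
p,r=press_pose(v,a,-.012)
f0=np.array(robot.current_contact_force())
hit=robot.line_to(p,r,velocity=.03,f_stop=1.5)
pos=np.array(robot.current_tool_pos());p0,_=press_pose(v,a)
n=np.array(press_pose(v,a,1)[0])-p0
dz=(pos-p0)@n; print(hit,'dz',dz,f0.round(2),np.round(robot.current_contact_force(),2),robot.current_time_s())
np.save('dz.npy',dz)
E
```

```text
0.017
[11. 20.  3. 90. 12. 68. 97.]
[ 14.  24.  11.  88.  -5.  68. 113.]
[ 20.  35.  20.  84. -29.  76. 135.]
True dz -0.0012534218065304275 [-0.35  0.29 -0.41] [ 0.82 -0.02  2.1 ] 20.6417
```

```bash
cat >> h.py <<'E'
def go(v,a0,a1,dz,vel=.06):
    for t in np.linspace(a0,a1,max(2,int(abs(a1-a0)/.035)+1))[1:]:
        robot.line_to(*press_pose(v,t,dz),velocity=vel)
E
python3 - <<'E'
from h import *
v=np.load('s.npy')[:3];dz=float(np.load('dz.npy'))-.0005
a=-.2094
for i,b in enumerate((-.08,.02,.12,.21,.28)):
    go(v,a,b,dz);a=b
    robot.pause(.9 if b<.28 else 1.6)
    for n in('side','top'): np.save(f'{n}_p{i}.npy',np.mean([grab(n).astype(float) for _ in range(4)],0))
    print(b,np.round(robot.current_contact_force(),2),np.round(robot.current_tool_pos(),4),robot.current_time_s())
E
```

```text
-0.08 [-2.79 -2.1   2.71] [ 0.533  -0.2253  0.1901] 22.7667
0.02 [-0.92 -1.89  2.06] [ 0.5327 -0.231   0.174 ] 24.65
0.12 [-1.86 -1.48  1.76] [ 0.5325 -0.235   0.1573] 26.5333
0.21 [-0.7  -1.74  1.97] [ 0.5324 -0.2373  0.1421] 28.3833
0.28 [-1.15 -1.5   1.61] [ 0.5324 -0.238   0.1301] 30.8833
```

```bash
python3 - <<'E'
from h import *
v=np.load('s.npy')[:3];np.set_printoptions(linewidth=200)
ts=[-.2094,-.08,.02,.12,.21,.28]
for n in('side','top'):
    ims=[np.load(f'{n}6.npy').mean(2)]+[np.load(f'{n}_p{i}.npy').mean(2) for i in range(5)]
    M=np.arange(-.12,.40,.02);res=[]
    for x in np.arange(.0,.021,.0025):
      for r in(.056,.06,.064,.068):
        for dy in ((-.6,) if n=='side' else (-1,0,)):
          tot=[]
          for t,im in zip(ts,ims):
            uv=(proj(n,rk2w(v,np.c_[np.full(len(M),x),r*np.sin(M),.107+r*np.cos(M)],t))+[0,dy]).astype(np.float32)
            tot.append(cv2.remap(im.astype(np.float32),uv[:,:1],uv[:,1:],cv2.INTER_CUBIC)[:,0])
          s=np.array(tot)
          # std across frames low and dark
          q=s.max(0);k=q.argmin();res.append((q[k],s.mean(0)[k],M[k],x,r,dy,s[:,k].round(0)))
    res.sort(key=lambda z:z[0])
    for z in res[:7]:print(n,*[np.round(w,3) for w in z])
# needle only check + composite
C=np.zeros((600,800,3),np.uint8)
for i in range(6):
    s=np.load('side6.npy' if i==0 else f'side_p{i-1}.npy');t=np.load('top6.npy' if i==0 else f'top_p{i-1}.npy')
    up=lambda z,f:cv2.resize(np.clip((z-50)*1.4,0,255).astype(np.uint8)[:,:,::-1],None,fx=f,fy=f,interpolation=cv2.INTER_CUBIC)
    A=up(s[172:208,250:264],9);C[:324,i*132:i*132+126]=A
    B=up(t[181:194,238:271],8);C[330+(i//3)*110:330+(i//3)*110+104,(i%3)*267:(i%3)*267+264]=B
cv2.imwrite('pics/m.png',C)
E
```

```text
side 97.966 91.308 0.26 0.01 0.056 -0.6 [98. 97. 98. 86. 87. 83.]
side 98.064 90.986 0.36 0.008 0.064 -0.6 [98. 97. 95. 83. 86. 87.]
side 100.396 96.669 0.38 0.008 0.068 -0.6 [ 97.  98. 100.  89.  95. 100.]
side 103.17 91.374 0.34 0.008 0.06 -0.6 [103. 100.  95.  83.  86.  81.]
side 104.081 96.52 0.28 0.01 0.06 -0.6 [101. 100. 104.  91.  91.  92.]
side 104.716 93.944 0.18 0.008 0.056 -0.6 [105.  98.  98.  84.  89.  89.]
side 106.374 98.039 0.34 0.005 0.068 -0.6 [106.  94.  94.  91. 104.  99.]
top 89.188 86.455 0.22 0.002 0.064 -1 [86. 87. 85. 89. 83. 89.]
top 89.193 86.297 0.2 0.002 0.068 -1 [87. 86. 84. 89. 83. 88.]
top 90.383 87.399 0.24 0.002 0.06 -1 [85. 88. 87. 90. 84. 90.]
top 91.279 87.221 0.24 0.008 0.056 0 [84. 90. 84. 89. 85. 91.]
top 91.288 86.459 0.22 0.008 0.06 0 [81. 88. 83. 90. 85. 91.]
top 91.338 86.551 0.2 0.008 0.064 0 [80. 88. 83. 91. 86. 91.]
top 91.934 89.107 0.26 0.002 0.056 -1 [87. 91. 88. 92. 86. 91.]
```

View pics/m.png

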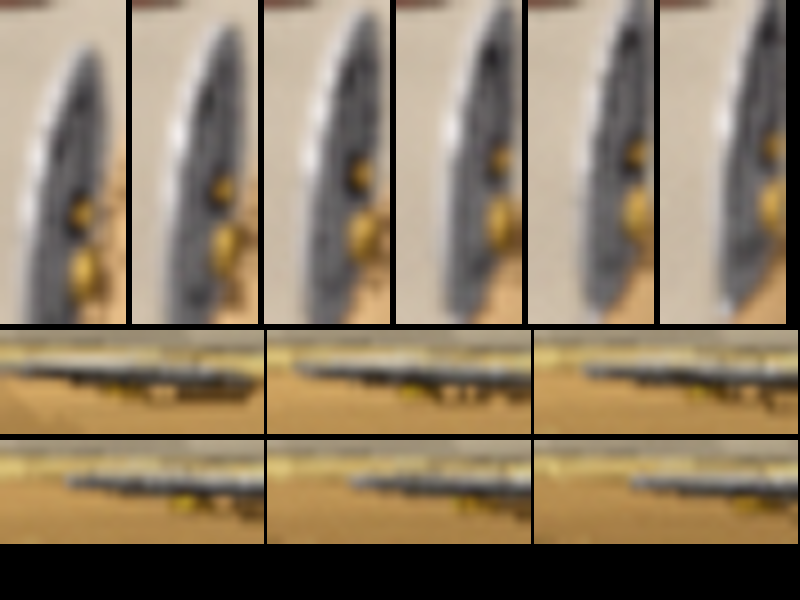

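```bash
cat > fit.py <<'E'
from h import *
import sys
from scipy.optimize import least_squares
v=np.load('s.npy')[:3]
ts=[-.2094,-.08,.02,.12,.21,.28]
ims=[np.load('side6.npy').mean(2)]+[np.load(f'side_p{i}.npy').mean(2) for i in range(5)]
c=vision.calibration('side');E=np.array(c['extrinsics']);O=-E[:3,:3].T@E[:3,3]
SS=6;W,H=17,34
def setup(t,im):
    hub=proj('side',rk2w(v,[.008,0,.107],t))[0]+[0,-.6]
    u0,v0=int(hub[0])-8,int(hub[1])-22
    g=(np.arange(-3*SS,(W+3)*SS)+.5)/SS-.5; gv=(np.arange(-3*SS,(H+3)*SS)+.5)/SS-.5
    U,V=np.meshgrid(u0+g,v0+gv)
    K=np.array(c['mtx'],float)
    n=cv2.undistortPoints(np.c_[U.ravel(),V.ravel()].reshape(-1,1,2),K,np.array([c['k1'],0,0,0.])).reshape(-1,2)
    D=np.c_[n[:,0],-n[:,1],-np.ones(len(n))]@E[:3,:3]
    # to rocker frame
    ca,sa=np.cos(v[2]),np.sin(v[2]);Rz=np.array([[ca,-sa,0],[sa,ca,0],[0,0,1]])
    ct,st=np.cos(t),np.sin(t);Rx=np.array([[1,0,0],[0,ct,-st],[0,st,ct]])
    D=D@Rz@Rx; o=((O-[v[0],v[1],0])@Rz-[.02,0,.125])@Rx-[0,0,.107]
    sh=U.shape
    vv,uu=np.mgrid[0:H,0:W]
    # pixels used: above the hub, left of the joist
    mask=(vv<hub[1]-v0-3.2)&(uu<=hub[0]-u0+3.5)
    return D,o,sh,mask,im[v0:v0+H,u0:u0+W]
data=[setup(t,i) for t,i in zip(ts,ims)]
def at(D,o,x):
    k=(x-o[0])/D[:,0];return o[1]+k*D[:,1],o[2]+k*D[:,2]
def model(p,j,full=False):
    xd,th,xn,wn,sg,m,rm=p[:7];dx,dy,dz=0,p[7+2*j],p[8+2*j]
    D,o,sh,mask,im=data[j];o=o-[0,dy,dz]
    soft=lambda d:np.clip(d/.0006+.5,0,1)
    y,z=at(D,o,xd);face=soft(.07-np.hypot(y,z))
    ed=np.zeros_like(face)
    for f in(.33,.66,1):
        a,b=at(D,o,xd+th*f);ed=np.maximum(ed,soft(.07-np.hypot(a,b)))
    ed=ed*(1-face)
    y,z=at(D,o,xn)
    def bar(ang,w,r0,r1):
        l=y*np.cos(ang)-z*np.sin(ang);r=y*np.sin(ang)+z*np.cos(ang)
        return soft(w/2-abs(l))*soft(r-r0)*soft(r1-r)
    mk=bar(m,.008,.056,rm);nd=bar(ts[j],wn,0,.056)*(1-mk);k=(1-mk-nd)
    B=[]
    for q in(mk,nd,face*k,ed*k,(1-face-ed)*k):
        q=cv2.GaussianBlur(q.reshape(sh),(0,0),sg*SS)
        q=cv2.resize(q,(W+6,H+6),interpolation=cv2.INTER_AREA)[3:-3,3:-3];B.append(q[mask])
    B.append(B[2]*((np.mgrid[0:H,0:W][0][mask]-H/2)/10))
    return np.array(B).T,im[mask]
def res(p,lev=None):
    out=[];A=[];b=[]
    for j in range(6):
        B,y=model(p,j)
        # mark and needle share one dark level; weak prior keeps levels plausible
        B=np.c_[B[:,0]+B[:,1],B[:,2:]]
        L=np.array([40.,115,205,186,0]);w=np.array([.15,.1,.1,.3,.1])
        s=np.linalg.lstsq(np.r_[B,np.diag(w)],np.r_[y,w*L],rcond=None)[0]
        out.append(B@s-y)
    return np.r_[np.concatenate(out),np.array(p[7:])/.002*2]
if __name__=='__main__':
    best=[]
    for m in(0.1,.18,.26,.34):
        p0=np.r_[.012,.006,.008,.004,.6,m,.068,np.zeros(12)]
        lo=np.r_[0,.001,-.01,.001,.3,-.15,.06,-.01*np.ones(12)];hi=np.r_[.03,.02,.03,.012,1.2,.4,.078,.01*np.ones(12)]
        r=least_squares(res,p0,bounds=(lo,hi),x_scale=np.r_[.003,.003,.003,.002,.2,.1,.004,np.full(12,.002)],diff_step=1e-2,loss='soft_l1',f_scale=6,max_nfev=25)
        J=r.jac;cov=np.linalg.pinv(J.T@J)*(2*r.cost/len(r.fun))
        print(m,'cost',round(r.cost),r.x[:7].round(4),'sd m',round(cov[5,5]**.5,4),(r.x[7:]*1e3).round(1),flush=True)
E
time timeout 570 python3 fit.py
```

```text
0.1 cost 153324 [1.6900e-02 1.0000e-03 7.8000e-03 3.2000e-03 1.1997e+00 1.6830e-01
 6.4400e-02] sd m 0.0533 [-5.3 -8.4 -4.7 -5.8 -3.3 -2.1  1.  -0.   2.7  1.3  4.1  0.1]
0.18 cost 153234 [1.6800e-02 1.0000e-03 8.3000e-03 3.0000e-03 1.1975e+00 2.5470e-01
 6.6900e-02] sd m 0.0384 [-4.6 -8.6 -4.1 -5.4 -3.7 -2.8 -0.5  0.7  1.   1.5  2.1  1.2]
0.26 cost 153088 [1.700e-02 1.000e-03 7.700e-03 2.900e-03 1.200e+00 2.618e-01 6.740e-02] sd m 0.0644 [-5.1 -9.  -5.2 -5.5 -4.7 -3.4 -0.6  0.6  0.8  2.   3.7  0.4]
0.34 cost 153285 [1.6400e-02 1.0000e-03 8.0000e-03 3.4000e-03 1.1978e+00 2.9290e-01
 6.8100e-02] sd m 0.0298 [-3.3 -6.4 -2.8 -4.1 -3.8  0.8  0.6  1.9  2.8  4.   1.7  3.2]
real	1m3.644s
user	1m28.004s
sys	0m0.075s
```

```bash
python3 - <<'E'
s=open('fit.py').read()
s=s.replace("    mask=(vv","""    k=(.011-o[0])/D[:,0];R_=np.hypot(o[1]+k*D[:,1],o[2]+k*D[:,2])
    k=(.019-o[0])/D[:,0];R2=np.hypot(o[1]+k*D[:,1],o[2]+k*D[:,2])
    near=cv2.resize(((np.minimum(R_,R2)<.071)*1.).reshape(sh),(W+6,H+6),interpolation=cv2.INTER_AREA)[3:-3,3:-3]>.3
    near=cv2.dilate(near.astype(np.uint8),np.ones((3,3),np.uint8))>0
    near[:, :]&=(vv+v0>170)
    mask=near&(vv""")
s=s.replace("r=least_squares","print([int(d[3].sum()) for d in data]) if m<.15 else 0\n        r=least_squares")
s=s.replace("(r.x[7:]*1e3).round(1)","(r.x[7:]*1e3).round(1),'rms',[round(float(q.std()),1) for q in np.split(res(r.x)[:-12],np.cumsum([d[3].sum() for d in data])[:-1])]")
open('fit.py','w').write(s)
E
timeout 570 python3 fit.py
```

```text
[156, 162, 147, 152, 137, 136]
0.1 cost 6811 [0.014  0.001  0.0083 0.004  0.8275 0.3059 0.0722] sd m 0.0067 [ 0.9 -0.2 -1.4 -0.7 -2.1 -0.9 -1.2 -0.2 -0.4 -0.4  0.9 -1. ] rms [4.7, 4.2, 4.4, 4.2, 4.8, 4.6]
0.18 cost 6843 [0.014  0.001  0.0082 0.0036 0.821  0.3147 0.0729] sd m 0.0071 [-0.8 -1.  -1.2 -0.6 -1.8 -1.1 -0.7 -0.5 -0.1 -0.2 -0.9 -0.2] rms [4.9, 4.2, 4.4, 4.2, 4.9, 4.6]
0.26 cost 6848 [0.014  0.0011 0.0082 0.0033 0.8099 0.3062 0.0712] sd m 0.0064 [-0.8 -0.7 -1.4 -0.5 -2.1 -1.2 -1.6 -0.8 -0.6 -0.5 -1.3 -0.6] rms [4.9, 4.3, 4.4, 4.1, 4.8, 4.6]
0.34 cost 6905 [0.0137 0.0011 0.0079 0.0038 0.8145 0.3108 0.0729] sd m 0.0065 [ 0.2  0.3 -0.2  0.4 -0.9  0.1 -0.3 -0.6  0.7 -0.2 -0.1 -0.4] rms [4.8, 4.2, 4.5, 4.2, 4.9, 4.7]
```

```bash
python3 - <<'E'
from h import *
v=np.load('s.npy')[:3];dz=float(np.load('dz.npy'))-.0005
go(v,.28,.309,dz,.03); robot.pause(2)
for n in('side','top'): np.save(f'{n}_p5.npy',np.mean([grab(n).astype(float) for _ in range(6)],0))
b=np.load('top_p5.npy');print(np.abs(b-np.load('top6.npy'))[200:222,228:248].mean())
print(np.round(robot.current_contact_force(),2),np.round(robot.current_tool_pos(),4),press_pose(v,.309,dz)[0],robot.current_time_s())
E
sed -e 's/,.28\]/,.28,.309]/' -e 's/range(5)/range(6)/' -e 's/for j in range(6)/for j in range(7)/' -e 's/zeros(12)/zeros(14)/' -e 's/ones(12)/ones(14)/g' -e 's/np.full(12/np.full(14/' -e 's/:-12/:-14/' -e 's/for m in(.*):/for m in(.1,.3,):/' fit.py > fit2.py; timeout 500 python3 fit2.py
```

```text
2.3997159090909093
[-0.29 -2.28  2.46] [ 0.5324 -0.2383  0.1252] [0.5323745007885854, -0.23816759628741335, 0.12520278118247816] 33.8
[156, 162, 147, 152, 137, 136, 134]
0.1 cost 8299 [0.014  0.001  0.0083 0.0039 0.8249 0.3046 0.0717] sd m 0.006 [ 0.8 -0.  -1.7 -0.3 -2.1 -0.6 -1.4 -0.3 -0.8 -0.4  0.9 -0.6 -0.7 -0.9] rms [4.7, 4.3, 4.4, 4.2, 4.8, 4.6, 5.8]
0.3 cost 8292 [0.0137 0.001  0.0079 0.0039 0.8141 0.3188 0.0722] sd m 0.0059 [-0.1  0.6 -0.2  0.7 -0.6 -0.5 -0.2 -0.4  0.9  0.2  0.6  0.4  0.9  0.2] rms [5.0, 4.3, 4.5, 4.1, 4.8, 4.6, 5.5]
```

Mark 0.305–0.319 rad, joist held at 0.309, pin undisturbed, push about 2.4 N: handing in.

```bash
python3 -c "
from h import *
print(workorder.close_job())"
```

```text
the job is handed in; nothing more can be done
None
```

I handed the job in with the lock pin lying released in the side notch and the fingers holding the joist down at about 0.309 rad, against a mark I estimated at 0.305–0.319 rad from the side camera; the judge's verdict was not shown.

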